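# Clear the badge press and take off its pivot cap

## Robot

A 7-joint arm with a two-finger parallel gripper is mounted at the origin on the work surface. World frame = base frame: x ahead of the robot, y to its left, z up, the work surface at z = 0. Lengths are in mm, angles in rad, forces in N, time in s.
With the tool pointing down it reaches from about 400 to 875 mm from the base axis. Payload 4.4 kg.
Tool frame: the origin (TCP) lies at the very end of the fingers, on their centre line; the grasp point (between the pads) lies 19 mm behind it; z points along the fingers, y is the line along which they close (so a half turn about z gives the same grasp; the last joint's range is limited). The gripper opens to 85 mm and grips with 20 to 120 N. Pads are 22 mm wide; open, the fingers measure 114 mm over their backs; the gripper's body (76 mm by 85 mm) begins 54 mm behind the grasp point. The pads swing forward as they close: fully open they stand 13 mm farther back than shut.
Start: joints at [-1.286, 0.628, 0.038, 1.517, -0.027, 0.996, -0.02], TCP at [223.349, 610.437, 231.313] pointing down, gripper open.
Joint ranges: [-3.06, 3.06], [-0.37, 2.12], [-1.25, 1.32], [0.18, 2.47], [-1.1, 4.24], [0.23, 1.98], [-2.94, 2.94]. Speed limits (rad/s): [2.57, 2.57, 3.14, 3.14, 3.14, 3.14, 3.14].

## Interface

Orientations are given as [roll, pitch, yaw] about the fixed x, y, z axes, in that order (R = Rz(yaw) Ry(pitch) Rx(roll)).
In Python, from cell import read_state, get_image, camera_params, finish_job gives the robot as it stands.
- The arm moves only by the tool arm_command, never from a script. Its argument "deltas" is a list of rows, each an object of numbers: "dx", "dy", "dz": the shift along the world's x, y, z in m; "yaw": the turn about the world's z in degrees; "jaw": the opening, from 0 (shut) to 1 (fully open). A call has 1 to 20 rows; each row is the pose to reach, as a shift and turn from the pose commanded when the call began; what a row does not reach only later rows make up. A row lasts 1/10 s, in which the tool goes at most 50 mm and 8.59 degrees, less where a joint would pass 70% of its speed; a pose out of reach is approached as far as the arm can. A call with a gripper value outside its range is refused whole. The fingers move at their own pace and stop on an object; the grip force is fixed at half the most. Time passes only in rows, so rows that repeat a pose let the fingers close. It gives the time, the measured TCP pose, the force, the opening and the grip force at its end, in the units of the state.
- read_state(): the state, without advancing time (a new reading comes with each control period).
- get_image(name): name is "side" or "top" or "wrist"; returns (picture, depth): 384x512x3 uint8, red, green, blue; 384x512 float32, mm along the optical axis (not along the pixel's ray), 0 where there is no reading.
- camera_params(name): a dict with "camera_matrix" (3x3 intrinsics, pixels), "extrinsics" (4x4, takes a point from camera to world coordinates). Camera axes: x right, y down, z forward; pixel columns grow to the right and rows downward; lengths in mm; the calibration is good to about 2 mm. A picture is of the moment at which its call begins: read the wrist's pose just before it. camera_params takes no time and is no camera call; for the wrist camera it gives the pose at the moment of the call.
- finish_job(): hands the job in; it is judged then, once.
The state is a dict: "clock": time; "qpos": joint angles; "qd": joint speeds; "tau": joint torques, N m; "eef_pos": TCP position; "tool_rot": TCP orientation; "force": force on the tool from outside, world axes, zero at the start; "torque": the same for the moment, N m; "width": finger opening in mm; "gripper_force": force on a finger pad.
Only numpy, scipy, OpenCV 4.12 (cv2) and the standard library are available. Lean on these libraries where they do the work, as an engineer would, in place of code of your own. Each camera call takes 0.05 s, during which the arm holds its last target. There are 200 camera calls.

## Task

The badge press is being changed over to another size. First lift the finished badge out of the open lower die and lay it flat, face up, in the empty half of the badge tray. Then unscrew the knurled cap at the middle of the swivel plate (some of these presses have a right-hand thread, some a left-hand one, so try it one way and then the other until it backs off), lift it off its stud and finish still holding it in the gripper, about a hand's breadth above the press; leave everything else on the counter where it is.

Things in the scene. Friction and masses are not known exactly. Their poses are not given: they have to be found in the camera images.
- press: Hand badge press, fixed. Grey base 300 x 116 mm, 22 mm high; origin on the counter below the pivot of the swivel plate, x to its rear, z up. Plate: 80 mm wide, locked, top 34 mm above the counter, with a round die in front of the pivot and one behind (x = -75 and +75 mm). From x = +119 mm back a pedestal and the raised lever arm, about 380 mm high, leaning away from the pivot.
- die (a point): Centre of the front die's rim, 48 mm above the counter, 75 mm in front of the pivot (press x = -75 mm); axes as the press. Both dies are steel, 73 mm across (78 at the foot), rim 14 mm above the plate, with a round recess 61 mm wide and 3.5 mm deep. The front die holds the finished badge, the rear die is empty.
- hub (a point): Pivot point on the swivel plate, 34 mm above the counter, on the axis of stud (19 mm tall) and cap. Coarse thread: the right way the cap turns freely (about 0.2 N m), rises 20 mm per turn and is free after 130 to 140 degrees; the wrong way it stops at about 15 degrees, then wrist torque climbs past 0.4 N m or pads slip. Right-hand loosens counter-clockwise seen from above, left-hand clockwise.
- cap: Knurled steel cap, a twelve-sided prism 50 mm across flats (one flat faces its +x) and 44 mm tall, about 0.45 kg, screwed on the stud, standing on the swivel plate; origin at the centre of its underside, z up, x along the coin slot in its top (along the press x axis at the start). Top 24 mm solid, hollow skirt below. It turns easily: 40 to 70 N of grip is plenty.
- badge: The finished pocket-mirror badge, blue with an orange fish, round, 58 mm across and 12 mm thick with a plain upright edge from 1 to 8.5 mm, 30 g; origin at the centre of its underside, z up through the printed face. It lies face up in the front die, 3.5 mm deep in the recess with 8.5 mm standing above the rim.
- tray: Shallow grey badge tray, 120 (x) x 200 (y) x 14 mm, walls and floor 4 mm, split across the middle into two halves along y; fixed; origin at the centre of its underside. The half at -y holds two finished badges, one on the other; the half at +y is empty.
- tray_place (a point): Centre of the floor of the tray's empty half (112 x 94 mm inside), 4 mm above the counter; axes as the tray.
- done_a: Finished badge, 58 x 12 mm, lying in the full half of the tray; origin at the centre of its underside. Leave it.
- done_b: Finished badge, 58 x 12 mm, lying on top of the other one in the tray; origin at the centre of its underside. Leave it.
- tape: Heavy black desk tape dispenser, 55 x 160 x 105 mm tall, fixed, long along y; origin at the centre of its underside.
- stapler: Red and black stapler, 130 x 34 x 56 mm tall, long along x; origin at the centre of its underside. Leave it.
- shell_tin: Round metal tin of badge shells, 76 mm across, 29 mm tall; origin at the centre of its underside. Leave it.
- pencil_cup: White cup with pencils, 80 mm across, 100 mm tall, 190 mm with the pencils; origin at the centre of its underside. Leave it.
- small_die: Spare die of the next size, a stepped steel disc 68 mm across and 24 mm tall; origin at the centre of its underside. Leave it.

How it is judged:
By the outcome, as a careful person would: the job done as asked, in the order asked, and still so for the second after the job is handed in, while the arm keeps its last pose, push and grip.
It also fails if it takes over 67 s, if anything falls off the work surface, if the arm or the gripper's body presses on something with over 40 N, if the wrist force passes 120 N, or if a joint passes its speed limit or range.

## Working session

There is one attempt and no reset: what is moved stays moved. The work goes in short steps, Python scripts to look and compute and a tool call to move; the robot and the scene stay as the last step left them, time stands still between calls to the robot, and variables do not carry over. Pictures are saved under pics/ and viewed, at most 10 in all, crops included, and the job is handed in when it is done.

Besides the shell and the picture viewer there is one more tool, called after ">>>" by a JSON object that holds its "api" and its "payload", one argument or row to a line. arm_command: Moves the arm, as the interface text tells. Its arguments: {"type":"object","properties":{"deltas":{"type":"array"}},"required":["deltas"]}

```bash
mkdir -p pics
cat > h.py <<'E'
import numpy as np, cv2
from cell import *
def cap(n,f):
    P=camera_params(n); im,d=get_image(n); cv2.imwrite('pics/'+f,im[:,:,::-1]); return im,d,P
def pts(d,P):
    K=P['camera_matrix'];E=np.array(P['extrinsics']);K=np.array(K)
    v,u=np.mgrid[:d.shape[0],:d.shape[1]]
    c=np.stack([(u-K[0,2])/K[0,0]*d,(v-K[1,2])/K[1,1]*d,d],-1)
    w=c@E[:3,:3].T+E[:3,3]; w[d<=0]=np.nan; return w
def ray(uv,P,z):
    K=np.array(P['camera_matrix']);E=np.array(P['extrinsics'])
    r=E[:3,:3]@np.linalg.solve(K,[uv[0],uv[1],1]); o=E[:3,3]; return o+r*(z-o[2])/r[2]
E
python3 - <<'E'
from h import *
s=read_state();print(s)
ims=[cap(n,n+'0.png') for n in('top','side')]
for i in ims: print(np.round(i[2]['extrinsics'],3))
np.savez('s0.npz',t=ims[0][0],td=ims[0][1],s=ims[1][0],sd=ims[1][1])
E
```

```text
{'clock': 0.0, 'qpos': array([-1.28579745,  0.62934271,  0.03841811,  1.51838213, -0.02699229,
        0.99630726, -0.01998581]), 'qd': array([ 4.75792977e-05, -1.72310032e-04, -4.47411691e-05, -8.41938578e-05,
        2.66096044e-04, -5.29880975e-04, -8.30849394e-05]), 'tau': array([ 6.77441294e-04, -5.63406551e+01,  1.22693505e+00, -1.93448710e+01,
        1.11808433e-02,  1.02063100e-02, -6.13121159e-06]), 'eef_pos': array([223.1148602 , 609.83029523, 230.38636191]), 'tool_rot': array([-3.13967059e+00,  1.80245150e-05,  2.79083115e+00]), 'force': array([ 0.36573964, -0.03052895,  0.15372148]), 'torque': array([-0.01753717,  0.02868211,  0.06764066]), 'gripper_force': 0.0, 'width': 85.29715593853878}
[[-5.000000e-03 -9.960000e-01  9.300000e-02  4.903860e+02]
 [-1.000000e+00  4.000000e-03 -2.000000e-02  1.621100e+01]
 [ 2.000000e-02 -9.300000e-02 -9.950000e-01  1.180687e+03]
 [ 0.000000e+00  0.000000e+00  0.000000e+00  1.000000e+00]]
[[-9.98000e-01 -5.20000e-02  3.30000e-02  5.49824e+02]
 [-5.60000e-02  5.37000e-01 -8.41000e-01  9.61115e+02]
 [ 2.60000e-02 -8.42000e-01 -5.39000e-01  6.55952e+02]
 [ 0.00000e+00  0.00000e+00  0.00000e+00  1.00000e+00]]
```

View pics/top0.png

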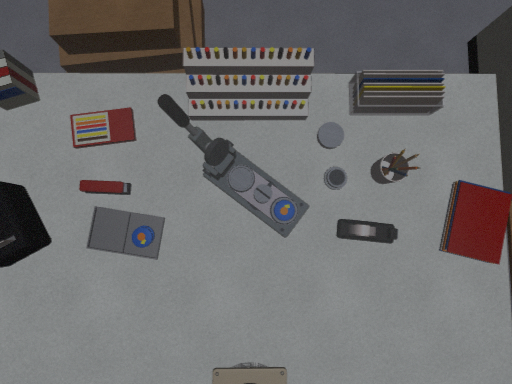

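View pics/side0.png

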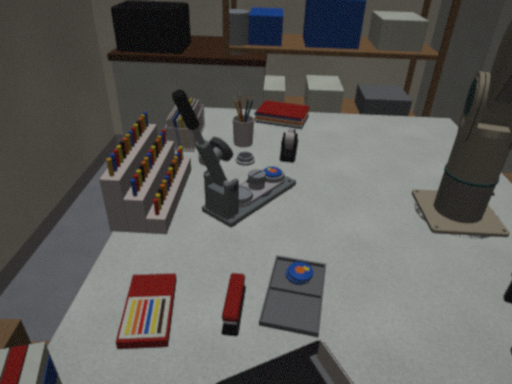

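The top view shows the front die with the blue badge at about (284,210), the cap at (262,193), the rear die at (240,179), and the tray at (127,232) with its empty half to the left at about (108,228). The side view confirms this.

Run:
```python
from h import *
z=np.load('s0.npz');t=z['t'];P=camera_params('top')
big=cv2.resize(t,None,fx=4,fy=4,interpolation=cv2.INTER_CUBIC)
cv2.imwrite('pics/crop.png',big[4*120:4*265,4*80:4*315][:, :, ::-1][::1,::1][:580,:800] if 0 else cv2.resize(t[120:265,80:315],(800,494),interpolation=cv2.INTER_CUBIC)[:,:,::-1])
hsv=cv2.cvtColor(t,cv2.COLOR_RGB2HSV)
m=((hsv[...,0]>95)&(hsv[...,0]<130)&(hsv[...,1]>120)).astype(np.uint8)
m=cv2.morphologyEx(m,cv2.MORPH_CLOSE,np.ones((9,9)))
n,l,st,c=cv2.connectedComponentsWithStats(m)
for i in range(1,n):
    if st[i,4]>150: print(st[i],c[i],ray(c[i],P,56 if c[i][0]>200 else 27))
w=pts(z['td'],P)
for lo,hi,nm in((2,14,'tray'),(16,28,'base'),(30,85,'plate+')):
    mm=((w[...,2]>lo)&(w[...,2]<hi)).astype(np.uint8)
    n,l,st,c=cv2.connectedComponentsWithStats(mm)
    for i in range(1,n):
        if st[i,4]>300: print(nm,st[i],c[i].round(1),cv2.minAreaRect(w[l==i][:,:2].astype(np.float32)))
# cap top z~78, dies
for nm,(u,v) in dict(cap=(262,193),rear=(240,179),front=(284,210),tray=(108,228)).items():
    print(nm,w[v,u].round(1), ray((u,v),P,78).round(1))
```

```text
[364  78  80   4 273] [406.81684982  79.31135531] [ 907.41327861 -453.14954902   56.        ]
[  0  87  24  12 153] [ 8.91503268 92.39215686] [877.33261246 686.44382943  27.        ]
[274 200  21  21 327] [283.86544343 209.93883792] [535.69518055 -96.13117161  56.        ]
[132 226  22  21 365] [142.40821918 236.02739726] [465.86101554 297.64648394  27.        ]
tray [  84  204   84   59 2398] [123.7 232.6] ((478.1167297363281, 351.02911376953125), (230.66473388671875, 165.36277770996094), 87.48548126220703)
tray [ 205  357   92   27 1007] [250.5 374.1] ((94.23086547851562, -3.4084091186523438), (252.84620666503906, 69.27645874023438), 88.62247467041016)
base [  70  107   65   41 1993] [102.3 127. ] ((778.0037841796875, 420.24981689453125), (96.65158081054688, 176.8363037109375), 7.959834575653076)
base [ 203  151  106   87 1449] [260.6 195.8] ((594.1177978515625, -20.292129516601562), (299.0879821777344, 116.16559600830078), 52.56645584106445)
plate+ [  0  60  36  48 532] [20.2 89.1] ((875.2973022460938, 640.1348266601562), (69.29864501953125, 135.5754852294922), 60.90206527709961)

[... 651 characters left out ...]
 403.10870361328125), (126.00299072265625, 32.28883743286133), 87.68350982666016)
plate+ [ 443  180   69   85 4112] [478.2 221.7] ((502.14227294921875, -644.5441284179688), (154.63955688476562, 206.956298828125), 75.6734619140625)
plate+ [  0 183  49  85 798] [ 28.3 223.8] ((493.1305236816406, 603.4149169921875), (107.52843475341797, 226.58921813964844), 83.97737884521484)
plate+ [339 219  60  24 624] [368.  230.8] ((476.9107360839844, -330.7727355957031), (155.74952697753906, 52.10860824584961), 83.66996765136719)
cap [581.  -35.2  77.8] [581.  -35.1  78. ]
rear [623.5  24.6  43. ] [619.4  24.4  78. ]
front [535.5 -96.4  57.2] [534.6 -94.3  78. ]
tray [488.7 401.1   4.4] [488.8 377.   78. ]
```

View pics/crop.png

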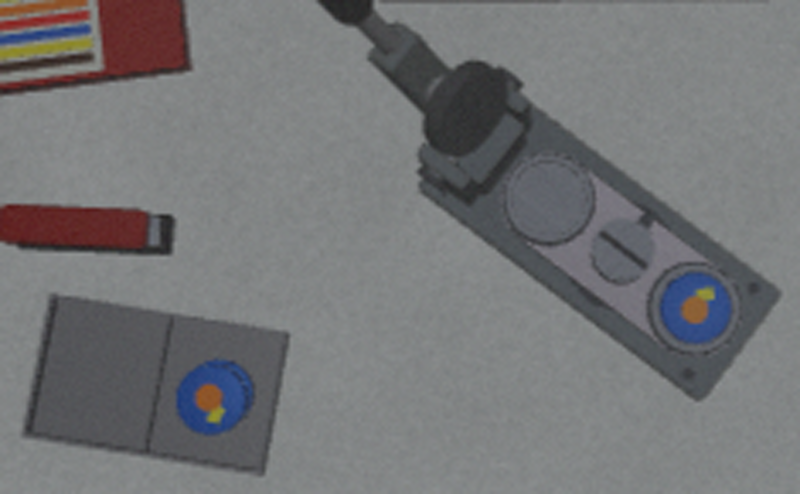

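The crop shows the empty tray half with corners at about (53,294), (25,436), (148,453) and (172,316), and the outer right corners at (288,334) and (264,474). The badge is at (697,308) and the cap slot at (623,250) lies along the press axis. I'll get the tray pose from those corners and move above the badge.

Run:
```python
from h import *
P=camera_params('top')
c=np.array([(53,294),(25,436),(264,474),(288,334)])/(800/235.)+[80,120]-.35
q=np.array([ray(x,P,14)[:2] for x in c]);print(q.round(1),np.linalg.norm(np.roll(q,-1,0)-q,axis=1))
ctr=q.mean(0); y=(q[0]+q[1]-q[2]-q[3]);y/=np.linalg.norm(y); print('ctr',ctr,'place',ctr+49*y,'trayyaw',np.degrees(np.arctan2(-y[0],y[1])))
```

```text
[[551.  435.7]
 [433.8 455.1]
 [401.5 258.2]
 [516.7 240.1]] [118.73762496 199.52295427 116.67775813 198.5141202 ]
ctr [475.757442  347.2667546] place [483.95380379 395.57637738] trayyaw -9.629285167878088
```

>>> {"api": "arm_command", "payload": {
  "deltas": [
    {"dx": 0.311, "dy": -0.706, "dz": -0.03, "yaw": -107},
    {"dx": 0.311, "dy": -0.706, "dz": -0.03, "yaw": -107},
    {"dx": 0.311, "dy": -0.706, "dz": -0.03, "yaw": -107},
    {"dx": 0.311, "dy": -0.706, "dz": -0.03, "yaw": -107},
    {"dx": 0.311, "dy": -0.706, "dz": -0.03, "yaw": -107},
    {"dx": 0.311, "dy": -0.706, "dz": -0.03, "yaw": -107},
    {"dx": 0.311, "dy": -0.706, "dz": -0.03, "yaw": -107},
    {"dx": 0.311, "dy": -0.706, "dz": -0.03, "yaw": -107},
    {"dx": 0.311, "dy": -0.706, "dz": -0.03, "yaw": -107},
    {"dx": 0.311, "dy": -0.706, "dz": -0.03, "yaw": -107},
    {"dx": 0.311, "dy": -0.706, "dz": -0.03, "yaw": -107},
    {"dx": 0.311, "dy": -0.706, "dz": -0.03, "yaw": -107},
    {"dx": 0.311, "dy": -0.706, "dz": -0.03, "yaw": -107},
    {"dx": 0.311, "dy": -0.706, "dz": -0.03, "yaw": -107},
    {"dx": 0.311, "dy": -0.706, "dz": -0.03, "yaw": -107},
    {"dx": 0.311, "dy": -0.706, "dz": -0.03, "yaw": -107},
    {"dx": 0.311, "dy": -0.706, "dz": -0.03, "yaw": -107},
    {"dx": 0.311, "dy": -0.706, "dz": -0.03, "yaw": -107},
    {"dx": 0.311, "dy": -0.706, "dz": -0.03, "yaw": -107},
    {"dx": 0.311, "dy": -0.706, "dz": -0.03, "yaw": -107}
  ]
}}

```text
invalid input at $.deltas[0]: expected keys dx, dy, dz, yaw, jaw
```

>>> {"api": "arm_command", "payload": {
  "deltas": [
    {"dx": 0.311, "dy": -0.706, "dz": -0.03, "yaw": -107, "jaw": 1},
    {"dx": 0.311, "dy": -0.706, "dz": -0.03, "yaw": -107, "jaw": 1},
    {"dx": 0.311, "dy": -0.706, "dz": -0.03, "yaw": -107, "jaw": 1},
    {"dx": 0.311, "dy": -0.706, "dz": -0.03, "yaw": -107, "jaw": 1},
    {"dx": 0.311, "dy": -0.706, "dz": -0.03, "yaw": -107, "jaw": 1},
    {"dx": 0.311, "dy": -0.706, "dz": -0.03, "yaw": -107, "jaw": 1},
    {"dx": 0.311, "dy": -0.706, "dz": -0.03, "yaw": -107, "jaw": 1},
    {"dx": 0.311, "dy": -0.706, "dz": -0.03, "yaw": -107, "jaw": 1},
    {"dx": 0.311, "dy": -0.706, "dz": -0.03, "yaw": -107, "jaw": 1},
    {"dx": 0.311, "dy": -0.706, "dz": -0.03, "yaw": -107, "jaw": 1},
    {"dx": 0.311, "dy": -0.706, "dz": -0.03, "yaw": -107, "jaw": 1},
    {"dx": 0.311, "dy": -0.706, "dz": -0.03, "yaw": -107, "jaw": 1},
    {"dx": 0.311, "dy": -0.706, "dz": -0.03, "yaw": -107, "jaw": 1},
    {"dx": 0.311, "dy": -0.706, "dz": -0.03, "yaw": -107, "jaw": 1},
    {"dx": 0.311, "dy": -0.706, "dz": -0.03, "yaw": -107, "jaw": 1},
    {"dx": 0.311, "dy": -0.706, "dz": -0.03, "yaw": -107, "jaw": 1},
    {"dx": 0.311, "dy": -0.706, "dz": -0.03, "yaw": -107, "jaw": 1},
    {"dx": 0.311, "dy": -0.706, "dz": -0.03, "yaw": -107, "jaw": 1},
    {"dx": 0.311, "dy": -0.706, "dz": -0.03, "yaw": -107, "jaw": 1},
    {"dx": 0.311, "dy": -0.706, "dz": -0.03, "yaw": -107, "jaw": 1}
  ]
}}

```text
clock: 2.1
eef_pos: [534.0, -93.8, 201.2]
tool_rot: [-3.141, -0.0, 0.926]
force: [0.1, -0.1, -0.9]
width: 85.2
gripper_force: 0.0
```

```bash
cat > wr.py <<'E'
from h import *
import sys
s=read_state();print(s['clock'],s['eef_pos'].round(1),np.degrees(s['tool_rot']).round(2),s['qpos'].round(2),s['width'].round(1),s['gripper_force'])
im,d,P=cap('wrist',sys.argv[1]);np.savez('w.npz',im=im,d=d)
print(np.round(P['extrinsics'],2))
hsv=cv2.cvtColor(im,cv2.COLOR_RGB2HSV)
m=((hsv[...,0]>95)&(hsv[...,0]<130)&(hsv[...,1]>120)).astype(np.uint8)
m=cv2.morphologyEx(m,cv2.MORPH_OPEN,np.ones((3,3)))
for c in cv2.findContours(m,0,2)[0]:
    if cv2.contourArea(c)>400:
        (u,v),r=cv2.minEnclosingCircle(cv2.convexHull(c)); e=cv2.fitEllipse(cv2.convexHull(c))
        print('blue',(round(u),round(v)),round(r),e, [ray(e[0],P,z).round(1) for z in (56,14)], P['camera_matrix'][0][0])
E
python3 wr.py w1.png
```

```text
Traceback (most recent call last):
  File "wr.py", line 3, in <module>
    s=read_state();print(s['clock'],s['eef_pos'].round(1),np.degrees(s['tool_rot']).round(2),s['qpos'].round(2),s['width'].round(1),s['gripper_force'])
                                                                                                                ^^^^^^^^^^^^^^^^
AttributeError: 'float' object has no attribute 'round'
```

```bash
sed -i "s/s\['width'\].round(1)/s['width']/" wr.py; python3 wr.py w1.png
```

```text
2.1 [534.  -93.8 201.2] [-1.7994e+02 -3.0000e-02  5.3040e+01] [-0.23  0.56  0.53  1.86 -0.38  0.82 -0.14] 85.23072289402317 0.0
[[ 8.0000e-01 -5.8000e-01 -1.6000e-01  5.7399e+02]
 [-6.0000e-01 -7.7000e-01 -2.1000e-01 -4.0310e+01]
 [-0.0000e+00  2.6000e-01 -9.6000e-01  3.4340e+02]
 [ 0.0000e+00  0.0000e+00  0.0000e+00  1.0000e+00]]
blue (263, 179) 30 ((262.43682861328125, 178.537109375), (57.69792556762695, 59.22429656982422), 87.3351821899414) [array([537.6, -96. ,  56. ]), array([ 532.3, -104.2,   14. ])] 308.1167039445758
```

View pics/w1.png

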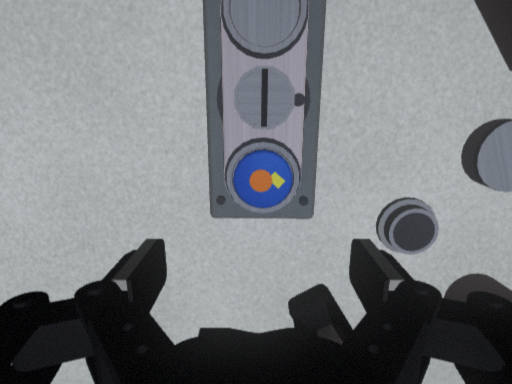

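The wrist view shows the press straight on: badge at (262,179), cap at (264,98), base edges symmetric about the slot. The yaw is right to within half a degree. I'll descend with the jaws partly closed.

>>> {"api": "arm_command", "payload": {
  "deltas": [
    {"dx": 0.003, "dy": -0.002, "dz": -0.05, "yaw": -0.4, "jaw": 0.75},
    {"dx": 0.003, "dy": -0.002, "dz": -0.1, "yaw": -0.4, "jaw": 0.75},
    {"dx": 0.003, "dy": -0.002, "dz": -0.12, "yaw": -0.4, "jaw": 0.75},
    {"dx": 0.003, "dy": -0.002, "dz": -0.135, "yaw": -0.4, "jaw": 0.75},
    {"dx": 0.003, "dy": -0.002, "dz": -0.14, "yaw": -0.4, "jaw": 0.75},
    {"dx": 0.003, "dy": -0.002, "dz": -0.145, "yaw": -0.4, "jaw": 0.75},
    {"dx": 0.003, "dy": -0.002, "dz": -0.145, "yaw": -0.4, "jaw": 0.75}
  ]
}}

```text
clock: 2.85
eef_pos: [537.6, -97.2, 56.6]
tool_rot: [3.141, -0.0, 0.917]
force: [-0.1, -0.3, -0.6]
width: 64.3
gripper_force: 0.0
```

```bash
python3 wr.py w2.png
```

```text
2.85 [537.6 -97.2  56.6] [ 1.7998e+02 -2.0000e-02  5.2530e+01] [-0.11  0.78  0.37  1.95 -0.54  0.51 -0.01] 64.29016828923413 0.0
[[ 7.9000e-01 -5.9000e-01 -1.6000e-01  5.7787e+02]
 [-6.1000e-01 -7.7000e-01 -2.1000e-01 -4.3980e+01]
 [ 0.0000e+00  2.6000e-01 -9.6000e-01  1.9872e+02]
 [ 0.0000e+00  0.0000e+00  0.0000e+00  1.0000e+00]]
blue (257, 240) 56 ((256.99639892578125, 239.1396942138672), (104.42871856689453, 111.25662231445312), 89.40377044677734) [array([538.7, -94.8,  56. ]), array([ 527.1, -109.8,   14. ])] 308.1167039445758
```

View pics/w2.png

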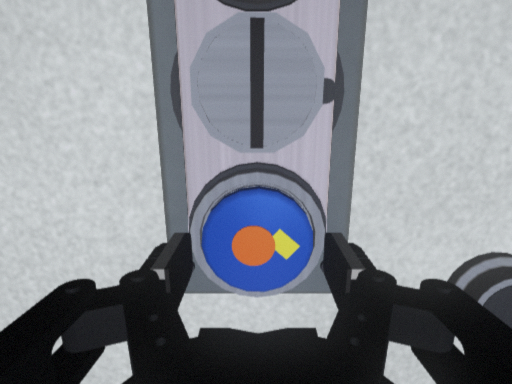

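The wrist view shows the badge at (257,239) centred between the fingertips at about x=190 and x=327. Next I'll feel downwards for the die rim.

>>> {"api": "arm_command", "payload": {
  "deltas": [
    {"dx": 0.001, "dy": 0.001, "dz": -0.003, "yaw": 0, "jaw": 0.75},
    {"dx": 0.001, "dy": 0.001, "dz": -0.006, "yaw": 0, "jaw": 0.75},
    {"dx": 0.001, "dy": 0.001, "dz": -0.008, "yaw": 0, "jaw": 0.75},
    {"dx": 0.001, "dy": 0.001, "dz": -0.0085, "yaw": 0, "jaw": 0.75},
    {"dx": 0.001, "dy": 0.001, "dz": -0.009, "yaw": 0, "jaw": 0.75}
  ]
}}

```text
clock: 3.4
eef_pos: [538.3, -96.6, 47.3]
tool_rot: [-3.142, 0.0, 0.916]
force: [-0.6, 0.8, 0.2]
width: 64.0
gripper_force: 0.0
```

>>> {"api": "arm_command", "payload": {
  "deltas": [
    {"dx": 0, "dy": 0, "dz": -0.001, "yaw": 0, "jaw": 0.75},
    {"dx": 0, "dy": 0, "dz": -0.002, "yaw": 0, "jaw": 0.75},
    {"dx": 0, "dy": 0, "dz": -0.002, "yaw": 0, "jaw": 0.75}
  ]
}}

```text
clock: 3.7
eef_pos: [538.3, -96.6, 45.2]
tool_rot: [-3.141, 0.0, 0.916]
force: [0.1, -0.3, -0.2]
width: 64.1
gripper_force: 0.0
```

>>> {"api": "arm_command", "payload": {
  "deltas": [
    {"dx": 0, "dy": 0, "dz": -0.001, "yaw": 0, "jaw": 0.75},
    {"dx": 0, "dy": 0, "dz": -0.002, "yaw": 0, "jaw": 0.75},
    {"dx": 0, "dy": 0, "dz": -0.002, "yaw": 0, "jaw": 0.75}
  ]
}}

```text
clock: 4.0
eef_pos: [538.3, -96.5, 43.2]
tool_rot: [-3.141, 0.0, 0.916]
force: [-0.5, 0.1, 0.6]
width: 63.9
gripper_force: 0.0
```

>>> {"api": "arm_command", "payload": {
  "deltas": [
    {"dx": 0, "dy": 0, "dz": 0, "yaw": 0, "jaw": 0.5},
    {"dx": 0, "dy": 0, "dz": 0, "yaw": 0, "jaw": 0.5},
    {"dx": 0, "dy": 0, "dz": 0, "yaw": 0, "jaw": 0.5},
    {"dx": 0, "dy": 0, "dz": 0, "yaw": 0, "jaw": 0.5},
    {"dx": 0, "dy": 0, "dz": 0, "yaw": 0, "jaw": 0.5}
  ]
}}

```text
clock: 4.5
eef_pos: [538.8, -96.8, 44.3]
tool_rot: [3.141, -0.001, 0.916]
force: [-1.4, 0.1, 8.4]
width: 54.4
gripper_force: 64.6
```

```bash
python3 wr.py w3.png; python3 -c "
import cv2;i=cv2.imread('pics/w3.png');cv2.imwrite('pics/w3c.png',cv2.resize(i[150:310,130:390],(780,480)))"
```

```text
4.5 [538.8 -96.8  44.3] [ 1.7994e+02 -5.0000e-02  5.2490e+01] [-0.1   0.8   0.35  1.95 -0.55  0.49 -0.  ] 54.38414033729792 64.61848201744985
[[ 7.9000e-01 -5.9000e-01 -1.6000e-01  5.7901e+02]
 [-6.1000e-01 -7.7000e-01 -2.1000e-01 -4.3610e+01]
 [ 0.0000e+00  2.6000e-01 -9.6000e-01  1.8654e+02]
 [ 0.0000e+00  0.0000e+00  0.0000e+00  1.0000e+00]]
blue (257, 252) 60 ((257.24969482421875, 251.357421875), (111.94960021972656, 119.59822845458984), 90.9585189819336) [array([539.6, -95. ,  56. ]), array([ 526.9, -111.5,   14. ])] 308.1167039445758
```

View pics/w3c.png

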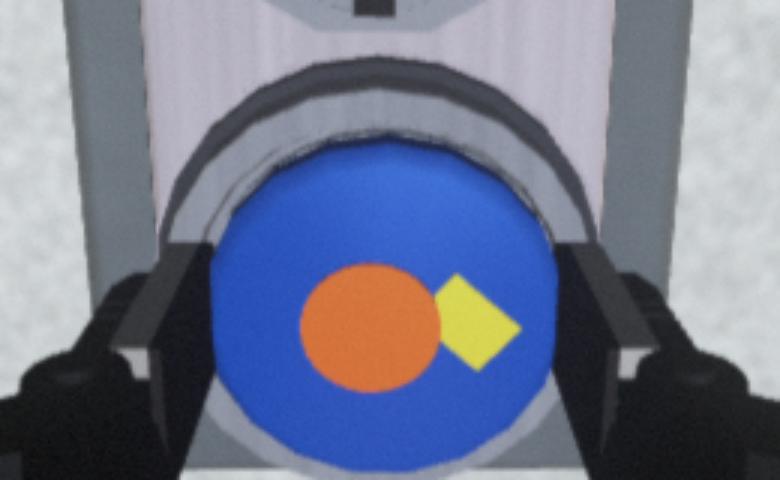

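The crop shows both pads (inner faces at about x=213 and x=557) resting on the badge's sloping shoulder. The tips are too high, so I'll reopen and go lower until I feel the rim.

>>> {"api": "arm_command", "payload": {
  "deltas": [
    {"dx": 0, "dy": 0, "dz": 0, "yaw": 0, "jaw": 0.75},
    {"dx": 0, "dy": 0, "dz": 0, "yaw": 0, "jaw": 0.75},
    {"dx": 0, "dy": 0, "dz": -0.002, "yaw": 0, "jaw": 0.75},
    {"dx": 0, "dy": 0, "dz": -0.003, "yaw": 0, "jaw": 0.75},
    {"dx": 0, "dy": 0, "dz": -0.004, "yaw": 0, "jaw": 0.75},
    {"dx": 0, "dy": 0, "dz": -0.004, "yaw": 0, "jaw": 0.75}
  ]
}}

```text
clock: 5.15
eef_pos: [538.6, -96.6, 41.8]
tool_rot: [3.141, -0.002, 0.916]
force: [-5.1, 2.4, 27.1]
width: 64.2
gripper_force: 13.4
```

>>> {"api": "arm_command", "payload": {
  "deltas": [
    {"dx": 0, "dy": 0, "dz": -0.001, "yaw": 0, "jaw": 0.75},
    {"dx": 0, "dy": 0, "dz": -0.001, "yaw": 0, "jaw": 0.75}
  ]
}}

```text
clock: 5.35
eef_pos: [538.6, -96.5, 41.7]
tool_rot: [3.141, -0.003, 0.916]
force: [-7.1, 2.3, 36.2]
width: 64.3
gripper_force: 17.8
```

>>> {"api": "arm_command", "payload": {
  "deltas": [
    {"dx": 0, "dy": 0, "dz": -0.001, "yaw": 0, "jaw": 0.75},
    {"dx": 0, "dy": 0, "dz": -0.001, "yaw": 0, "jaw": 0.75}
  ]
}}

```text
clock: 5.55
eef_pos: [538.6, -96.6, 41.7]
tool_rot: [3.141, -0.003, 0.916]
force: [-9.2, 2.6, 43.6]
width: 64.1
gripper_force: 22.2
```

Contact shows the rim at TCP z ≈ 42 with this opening, so the earlier grip was already at rim level. I'll raise to about 44.7, close there and try a small lift.

>>> {"api": "arm_command", "payload": {
  "deltas": [
    {"dx": 0, "dy": 0, "dz": 0.0055, "yaw": 0, "jaw": 0.75},
    {"dx": 0, "dy": 0, "dz": 0.0075, "yaw": 0, "jaw": 0.75},
    {"dx": 0, "dy": 0, "dz": 0.0075, "yaw": 0, "jaw": 0.5},
    {"dx": 0, "dy": 0, "dz": 0.0075, "yaw": 0, "jaw": 0.5},
    {"dx": 0, "dy": 0, "dz": 0.0075, "yaw": 0, "jaw": 0.5},
    {"dx": 0, "dy": 0, "dz": 0.0075, "yaw": 0, "jaw": 0.5},
    {"dx": 0, "dy": 0, "dz": 0.0075, "yaw": 0, "jaw": 0.5}
  ]
}}

```text
clock: 6.25
eef_pos: [538.7, -96.6, 45.9]
tool_rot: [3.141, -0.001, 0.916]
force: [-2.1, 0.7, 17.5]
width: 54.0
gripper_force: 59.4
```

>>> {"api": "arm_command", "payload": {
  "deltas": [
    {"dx": 0, "dy": 0, "dz": 0.005, "yaw": 0, "jaw": 0.5},
    {"dx": 0, "dy": 0, "dz": 0.01, "yaw": 0, "jaw": 0.5},
    {"dx": 0, "dy": 0, "dz": 0.02, "yaw": 0, "jaw": 0.5},
    {"dx": 0, "dy": 0, "dz": 0.03, "yaw": 0, "jaw": 0.5},
    {"dx": 0, "dy": 0, "dz": 0.03, "yaw": 0, "jaw": 0.5}
  ]
}}

```text
clock: 6.75
eef_pos: [539.3, -96.9, 76.2]
tool_rot: [3.139, -0.001, 0.916]
force: [0.1, -0.7, -0.3]
width: 53.9
gripper_force: 63.0
```

```bash
python3 wr.py w4.png; python3 -c "
import cv2;i=cv2.imread('pics/w4.png');cv2.imwrite('pics/w4c.png',cv2.resize(i[100:330,100:420],(800,575)))"
```

```text
6.75 [539.3 -96.9  76.2] [ 1.7987e+02 -5.0000e-02  5.2510e+01] [-0.13  0.75  0.4   1.94 -0.52  0.55 -0.03] 53.901274551166615 62.97083035111427
[[ 7.9000e-01 -5.9000e-01 -1.6000e-01  5.7936e+02]
 [-6.1000e-01 -7.7000e-01 -2.1000e-01 -4.3530e+01]
 [ 0.0000e+00  2.6000e-01 -9.6000e-01  2.1839e+02]
 [ 0.0000e+00  0.0000e+00  0.0000e+00  1.0000e+00]]
blue (257, 251) 59 ((257.41241455078125, 249.7515869140625), (110.32369232177734, 118.18463897705078), 90.96417236328125) [array([ 531.2, -106.8,   56. ]), array([ 518.8, -123.2,   14. ])] 308.1167039445758
```

View pics/w4c.png

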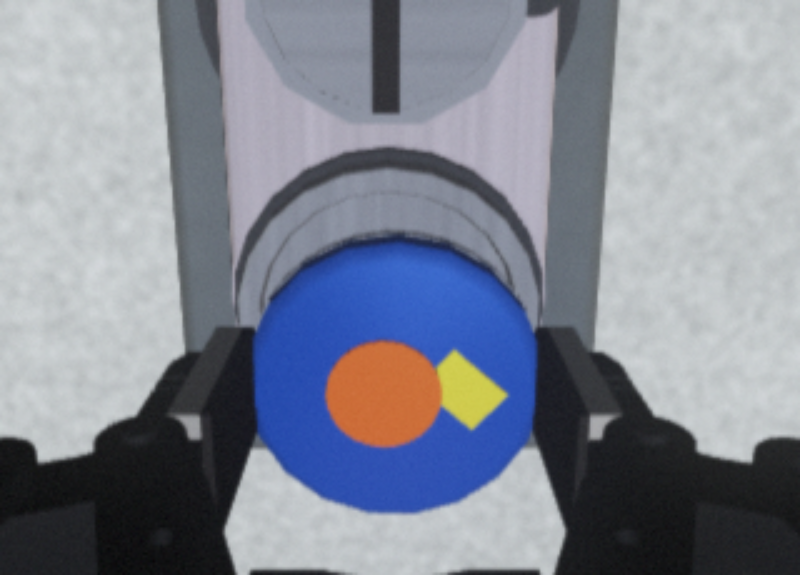

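The badge is lifted clear, level and centred between the pads (blue disc at about (397,375) in the crop, die visible behind it). Now I'll carry it to the tray.

>>> {"api": "arm_command", "payload": {
  "deltas": [
    {"dx": -0.01, "dy": 0.01, "dz": 0.03, "yaw": 0, "jaw": 0.5},
    {"dx": -0.03, "dy": 0.04, "dz": 0.06, "yaw": 5, "jaw": 0.5},
    {"dx": -0.04, "dy": 0.08, "dz": 0.08, "yaw": 10, "jaw": 0.5},
    {"dx": -0.045, "dy": 0.125, "dz": 0.08, "yaw": 15, "jaw": 0.5},
    {"dx": -0.05, "dy": 0.17, "dz": 0.08, "yaw": 20, "jaw": 0.5},
    {"dx": -0.055, "dy": 0.215, "dz": 0.08, "yaw": 24, "jaw": 0.5},
    {"dx": -0.055, "dy": 0.26, "dz": 0.08, "yaw": 28, "jaw": 0.5},
    {"dx": -0.055, "dy": 0.305, "dz": 0.08, "yaw": 28, "jaw": 0.5},
    {"dx": -0.055, "dy": 0.35, "dz": 0.08, "yaw": 28, "jaw": 0.5},
    {"dx": -0.055, "dy": 0.395, "dz": 0.08, "yaw": 28, "jaw": 0.5},
    {"dx": -0.055, "dy": 0.44, "dz": 0.08, "yaw": 28, "jaw": 0.5},
    {"dx": -0.055, "dy": 0.475, "dz": 0.06, "yaw": 28, "jaw": 0.5},
    {"dx": -0.055, "dy": 0.492, "dz": 0.04, "yaw": 28, "jaw": 0.5},
    {"dx": -0.055, "dy": 0.492, "dz": 0.02, "yaw": 28, "jaw": 0.5},
    {"dx": -0.055, "dy": 0.492, "dz": 0.0, "yaw": 28, "jaw": 0.5},
    {"dx": -0.055, "dy": 0.492, "dz": -0.02, "yaw": 28, "jaw": 0.5},
    {"dx": -0.055, "dy": 0.492, "dz": -0.03, "yaw": 28, "jaw": 0.5},
    {"dx": -0.055, "dy": 0.492, "dz": -0.03, "yaw": 28, "jaw": 0.5}
  ]
}}

```text
clock: 8.6
eef_pos: [482.3, 394.6, 43.2]
tool_rot: [-3.139, 0.002, 1.405]
force: [0.9, -0.1, -0.7]
width: 53.5
gripper_force: 63.3
```

```bash
python3 wr.py w5.png
```

```text
8.6 [482.3 394.6  43.2] [-1.7987e+02  1.4000e-01  8.0500e+01] [-0.94  0.86  0.34  1.73 -0.45  0.63 -0.5 ] 53.51548719918998 63.29985078424215
[[ 9.9000e-01 -1.6000e-01 -5.0000e-02  4.9322e+02]
 [-1.6000e-01 -9.5000e-01 -2.6000e-01  4.6114e+02]
 [-0.0000e+00  2.7000e-01 -9.6000e-01  1.8520e+02]
 [ 0.0000e+00  0.0000e+00  0.0000e+00  1.0000e+00]]
blue (257, 251) 59 ((257.35064697265625, 249.9821014404297), (111.0677261352539, 118.31465148925781), 90.62821197509766) [array([482.3, 398.1,  56. ]), array([478.8, 377.7,  14. ])] 308.1167039445758
```

View pics/w5.png

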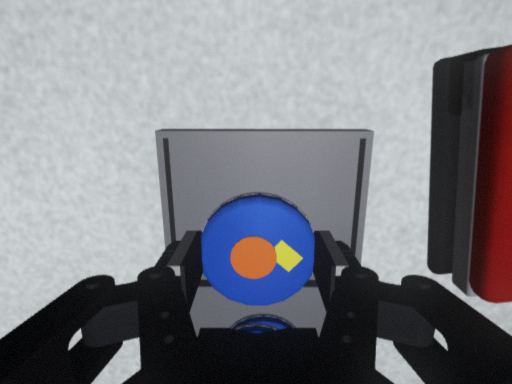

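The wrist view shows the badge at (257,250) over the empty half, with the tray walls at x≈165 and 365 square to the gripper. I'll shift 3 mm in +x and lower it.

>>> {"api": "arm_command", "payload": {
  "deltas": [
    {"dx": 0.003, "dy": -0.001, "dz": -0.015, "yaw": 0, "jaw": 0.5},
    {"dx": 0.003, "dy": -0.001, "dz": -0.025, "yaw": 0, "jaw": 0.5},
    {"dx": 0.003, "dy": -0.001, "dz": -0.03, "yaw": 0, "jaw": 0.5},
    {"dx": 0.003, "dy": -0.001, "dz": -0.034, "yaw": 0, "jaw": 0.5},
    {"dx": 0.003, "dy": -0.001, "dz": -0.036, "yaw": 0, "jaw": 0.5},
    {"dx": 0.003, "dy": -0.001, "dz": -0.0365, "yaw": 0, "jaw": 0.5},
    {"dx": 0.003, "dy": -0.001, "dz": -0.0365, "yaw": 0, "jaw": 0.5}
  ]
}}

```text
clock: 9.35
eef_pos: [486.5, 394.6, 8.5]
tool_rot: [3.141, -0.0, 1.405]
force: [1.3, -0.9, 0.1]
width: 54.0
gripper_force: 63.3
```

>>> {"api": "arm_command", "payload": {
  "deltas": [
    {"dx": 0, "dy": 0, "dz": -0.0005, "yaw": 0, "jaw": 0.5},
    {"dx": 0, "dy": 0, "dz": -0.001, "yaw": 0, "jaw": 0.5},
    {"dx": 0, "dy": 0, "dz": -0.001, "yaw": 0, "jaw": 0.5}
  ]
}}

```text
clock: 9.65
eef_pos: [486.3, 394.5, 7.4]
tool_rot: [3.142, -0.0, 1.405]
force: [0.3, -0.4, -0.5]
width: 53.8
gripper_force: 63.3
```

>>> {"api": "arm_command", "payload": {
  "deltas": [
    {"dx": 0, "dy": 0, "dz": -0.0005, "yaw": 0, "jaw": 0.5},
    {"dx": 0, "dy": 0, "dz": -0.0015, "yaw": 0, "jaw": 0.5},
    {"dx": 0, "dy": 0, "dz": -0.0015, "yaw": 0, "jaw": 0.5}
  ]
}}

```text
clock: 9.95
eef_pos: [486.4, 394.5, 5.7]
tool_rot: [3.142, -0.0, 1.405]
force: [-0.3, -0.3, -0.9]
width: 53.9
gripper_force: 63.3
```

>>> {"api": "arm_command", "payload": {
  "deltas": [
    {"dx": 0, "dy": 0, "dz": -0.0005, "yaw": 0, "jaw": 0.5},
    {"dx": 0, "dy": 0, "dz": -0.0005, "yaw": 0, "jaw": 0.5}
  ]
}}

```text
clock: 10.15
eef_pos: [486.4, 394.5, 5.7]
tool_rot: [-3.142, -0.0, 1.405]
force: [0.0, -0.6, 3.7]
width: 53.8
gripper_force: 63.8
```

The badge is on the floor. Release, lift, and check.

>>> {"api": "arm_command", "payload": {
  "deltas": [
    {"dx": 0, "dy": 0, "dz": 0, "yaw": 0, "jaw": 0.76},
    {"dx": 0, "dy": 0, "dz": 0, "yaw": 0, "jaw": 0.76},
    {"dx": 0, "dy": 0, "dz": 0, "yaw": 0, "jaw": 0.76},
    {"dx": 0, "dy": 0, "dz": 0, "yaw": 0, "jaw": 0.76},
    {"dx": 0, "dy": 0, "dz": 0.01, "yaw": 0, "jaw": 0.76},
    {"dx": 0, "dy": 0, "dz": 0.03, "yaw": 0, "jaw": 0.76},
    {"dx": 0, "dy": 0, "dz": 0.07, "yaw": 0, "jaw": 1},
    {"dx": 0, "dy": 0, "dz": 0.12, "yaw": 0, "jaw": 1},
    {"dx": 0, "dy": 0, "dz": 0.16, "yaw": 0, "jaw": 1},
    {"dx": 0, "dy": 0, "dz": 0.16, "yaw": 0, "jaw": 1}
  ]
}}

```text
clock: 11.15
eef_pos: [490.1, 396.4, 172.3]
tool_rot: [3.133, -0.009, 1.405]
force: [-0.1, -0.5, 0.1]
width: 85.8
gripper_force: 0.0
```

```bash
python3 wr.py w6.png
python3 - <<'E'
from h import *
z=np.load('w.npz');P=camera_params('wrist');w=pts(z['d'],P)
hsv=cv2.cvtColor(z['im'],cv2.COLOR_RGB2HSV)
m=((hsv[...,0]>95)&(hsv[...,0]<130)&(hsv[...,1]>120)).astype(np.uint8)
n,l,st,c=cv2.connectedComponentsWithStats(m)
for i in range(1,n):
    if st[i,4]>400:
        q=w[l==i]; q=q[np.isfinite(q).all(1)]; print(c[i],q.mean(0).round(1),np.percentile(q[:,2],[5,50,95]).round(1))
E
```

```text
11.15 [490.1 396.4 172.3] [179.53  -0.52  80.49] [-0.99  0.7   0.44  1.66 -0.37  0.86 -0.56] 85.83490876651351 0.0
[[ 9.9000e-01 -1.6000e-01 -3.0000e-02  4.9933e+02]
 [-1.6000e-01 -9.5000e-01 -2.5000e-01  4.6152e+02]
 [ 1.0000e-02  2.6000e-01 -9.7000e-01  3.1505e+02]
 [ 0.0000e+00  0.0000e+00  0.0000e+00  1.0000e+00]]
blue (250, 269) 29 ((249.810302734375, 269.6090393066406), (51.49760818481445, 58.37315368652344), 68.21308135986328) [array([470.5, 319.9,  56. ]), array([465.9, 296.9,  14. ])] 308.1167039445758
blue (252, 180) 28 ((252.50714111328125, 180.32672119140625), (55.17851257324219, 56.33185577392578), 89.43840026855469) [array([487.5, 403.6,  56. ]), array([485.5, 394.2,  14. ])] 308.1167039445758
[251.89611752 179.9003148 ] [482.5 393.5  11.7] [ 9.7 11.8 13.1]
[250.45556745 268.71466809] [465.6 302.5  22.4] [10.6 23.8 25.4]
```

View pics/w6.png

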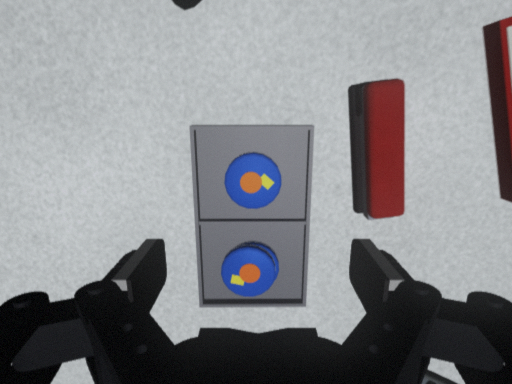

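The placed badge lies flat and level at (252,180) in the empty half, and the pair below at (250,270) is untouched. Now on to the cap, going round the lever on the robot side.

>>> {"api": "arm_command", "payload": {
  "deltas": [
    {"dx": 0, "dy": -0.045, "dz": 0.01, "yaw": 2, "jaw": 1},
    {"dx": 0, "dy": -0.09, "dz": 0.02, "yaw": 2, "jaw": 1},
    {"dx": 0, "dy": -0.135, "dz": 0.025, "yaw": 2, "jaw": 1},
    {"dx": 0, "dy": -0.18, "dz": 0.025, "yaw": 2, "jaw": 1},
    {"dx": 0, "dy": -0.225, "dz": 0.025, "yaw": 2, "jaw": 1},
    {"dx": 0, "dy": -0.27, "dz": 0.025, "yaw": 2, "jaw": 1},
    {"dx": 0.0, "dy": -0.315, "dz": 0.025, "yaw": 2, "jaw": 1},
    {"dx": 0.01, "dy": -0.36, "dz": 0.025, "yaw": 2, "jaw": 1},
    {"dx": 0.03, "dy": -0.39, "dz": 0.025, "yaw": 2, "jaw": 1},
    {"dx": 0.06, "dy": -0.415, "dz": 0.025, "yaw": 2, "jaw": 1},
    {"dx": 0.092, "dy": -0.432, "dz": 0.025, "yaw": 2, "jaw": 1},
    {"dx": 0.092, "dy": -0.432, "dz": 0.025, "yaw": 2, "jaw": 1},
    {"dx": 0.092, "dy": -0.432, "dz": 0.025, "yaw": 2, "jaw": 1}
  ]
}}

```text
clock: 12.5
eef_pos: [577.4, -37.8, 189.1]
tool_rot: [-3.139, 0.0, 1.439]
force: [-0.5, 0.6, 0.4]
width: 85.6
gripper_force: 0.0
```

```bash
cat > capm.py <<'E'
from h import *
import sys
s=read_state();print(s['clock'],s['eef_pos'].round(1),np.degrees(s['tool_rot']).round(2),s['qpos'].round(2),s['torque'].round(2))
im,d,P=cap('wrist',sys.argv[1]);w=pts(d,P)
zc=float(sys.argv[2])
m=((abs(w[...,2]-zc)<7)&(np.hypot(w[...,0]-582,w[...,1]+36)<60)).astype(np.uint8)
m=cv2.morphologyEx(m,cv2.MORPH_OPEN,np.ones((5,5)))
n,l,st,c=cv2.connectedComponentsWithStats(m)
for i in range(1,n):
    if st[i,4]>300:
        h=cv2.convexHull(max(cv2.findContours((l==i).astype(np.uint8),0,1)[0],key=cv2.contourArea))
        e=cv2.fitEllipse(h); zz=np.median(w[l==i][:,2]); print('cap',st[i],e,zz.round(1),ray(e[0],P,zc).round(1))
g=cv2.cvtColor(im,cv2.COLOR_RGB2GRAY)
k=((g<70)&(cv2.erode(cv2.morphologyEx(m,cv2.MORPH_CLOSE,np.ones((15,15))),np.ones((9,9)))>0)).astype(np.uint8)
for cc in cv2.findContours(k,0,1)[0]:
    if cv2.contourArea(cc)>60:
        q=np.array([ray(p,P,zc)[:2] for p in cc[:,0]]).astype(np.float32); r=cv2.minAreaRect(q)
        v=cv2.fitLine(q,2,0,.01,.01).ravel(); print('slot',r, np.degrees(np.arctan2(v[1],v[0])).round(1))
E
python3 capm.py w7.png 78
```

```text
12.5 [577.4 -37.8 189.1] [-1.7984e+02  1.0000e-02  8.2440e+01] [-0.24  0.61  0.41  1.77 -0.32  0.83  0.19] [ 0.04  0.02 -0.04]
cap [ 235  158   59   58 2692] ((264.0251159667969, 186.2430419921875), (58.39085388183594, 59.2350959777832), 77.90020751953125) 77.4 [582.4 -36.8  78. ]
slot ((582.2345581054688, -37.13816452026367), (41.002098083496094, 4.484079837799072), 52.21839904785156) 52.2
```

Cap centre is (582.3, -37.0), slot at 52.2°. I'm gripping it on flats at 82.2°.

>>> {"api": "arm_command", "payload": {
  "deltas": [
    {"dx": 0.005, "dy": 0.001, "dz": -0.04, "yaw": -0.2, "jaw": 1},
    {"dx": 0.005, "dy": 0.001, "dz": -0.08, "yaw": -0.2, "jaw": 1},
    {"dx": 0.005, "dy": 0.001, "dz": -0.11, "yaw": -0.2, "jaw": 1},
    {"dx": 0.005, "dy": 0.001, "dz": -0.13, "yaw": -0.2, "jaw": 1},
    {"dx": 0.005, "dy": 0.001, "dz": -0.138, "yaw": -0.2, "jaw": 1},
    {"dx": 0.005, "dy": 0.001, "dz": -0.138, "yaw": -0.2, "jaw": 1}
  ]
}}

```text
clock: 13.15
eef_pos: [581.9, -35.6, 51.5]
tool_rot: [-3.139, -0.0, 1.437]
force: [0.8, 0.5, 0.1]
width: 85.3
gripper_force: 0.0
```

>>> {"api": "arm_command", "payload": {
  "deltas": [
    {"dx": 0, "dy": 0, "dz": 0, "yaw": 0, "jaw": 0.4},
    {"dx": 0, "dy": 0, "dz": 0, "yaw": 0, "jaw": 0.4},
    {"dx": 0, "dy": 0, "dz": 0, "yaw": 0, "jaw": 0.4},
    {"dx": 0, "dy": 0, "dz": 0, "yaw": 0, "jaw": 0.4},
    {"dx": 0, "dy": 0, "dz": 0, "yaw": 0, "jaw": 0.4},
    {"dx": 0, "dy": 0, "dz": 0, "yaw": 0, "jaw": 0.4}
  ]
}}

```text
clock: 13.75
eef_pos: [583.6, -36.4, 53.9]
tool_rot: [3.14, -0.001, 1.437]
force: [-2.2, 0.1, 5.6]
width: 48.6
gripper_force: 62.6
```

```bash
cat > st.py <<'E'
from cell import *; import numpy as np
s=read_state();print(s['clock'],s['eef_pos'].round(1),np.degrees(s['tool_rot']).round(2),s['qpos'].round(2),s['force'].round(1),'T',s['torque'].round(2),s['width'],s['gripper_force'])
E
python3 st.py
```

```text
13.75 [583.6 -36.4  53.9] [ 1.7994e+02 -5.0000e-02  8.2310e+01] [-0.17  0.8   0.3   1.84 -0.42  0.56  0.27] [-2.2  0.1  5.6] T [0.09 0.51 0.  ] 48.56876935275415 62.553949831053615
```

>>> {"api": "arm_command", "payload": {
  "deltas": [
    {"dx": 0, "dy": 0, "dz": 0.0002, "yaw": 4, "jaw": 0.4},
    {"dx": 0, "dy": 0, "dz": 0.0004, "yaw": 8, "jaw": 0.4},
    {"dx": 0, "dy": 0, "dz": 0.0007, "yaw": 12, "jaw": 0.4},
    {"dx": 0, "dy": 0, "dz": 0.0008, "yaw": 15, "jaw": 0.4},
    {"dx": 0, "dy": 0, "dz": 0.001, "yaw": 18, "jaw": 0.4},
    {"dx": 0, "dy": 0, "dz": 0.001, "yaw": 18, "jaw": 0.4}
  ]
}}

```text
clock: 14.35
eef_pos: [582.5, -36.1, 53.9]
tool_rot: [-3.141, -0.002, 1.749]
force: [-4.0, 1.9, 2.3]
width: 48.3
gripper_force: 62.7
```

```bash
python3 st.py
```

```text
14.35 [582.5 -36.1  53.9] [-1.7995e+02 -9.0000e-02  1.0021e+02] [-0.12  0.79  0.22  1.84 -0.31  0.54  0.48] [-4.   1.9  2.3] T [ 0.3   0.58 -0.31] 48.3324456061353 62.67183202318847
```

>>> {"api": "arm_command", "payload": {
  "deltas": [
    {"dx": 0, "dy": 0, "dz": 0.0001, "yaw": 3, "jaw": 0.4},
    {"dx": 0, "dy": 0, "dz": 0.0003, "yaw": 6, "jaw": 0.4},
    {"dx": 0, "dy": 0, "dz": 0.0003, "yaw": 6, "jaw": 0.4}
  ]
}}

```text
clock: 14.65
eef_pos: [582.5, -37.2, 54.0]
tool_rot: [-3.141, -0.0, 1.851]
force: [-3.2, 0.3, 2.3]
width: 48.5
gripper_force: 64.0
```

```bash
python3 st.py
```

```text
14.65 [582.5 -37.2  54. ] [-1.7994e+02 -3.0000e-02  1.0607e+02] [-0.11  0.79  0.19  1.84 -0.27  0.54  0.55] [-3.2  0.3  2.3] T [-0.2   0.67 -1.05] 48.5279601613521 63.98278323467821
```

Torque climbed to 1.05 N m with no rise, so counter-clockwise is the wrong way and this is a left-hand thread. I'm turning clockwise.

>>> {"api": "arm_command", "payload": {
  "deltas": [
    {"dx": 0, "dy": 0, "dz": -0.0003, "yaw": -6, "jaw": 0.4},
    {"dx": 0, "dy": 0, "dz": -0.0006, "yaw": -12, "jaw": 0.4},
    {"dx": 0, "dy": 0, "dz": -0.0009, "yaw": -18, "jaw": 0.4},
    {"dx": 0, "dy": 0, "dz": -0.001, "yaw": -24, "jaw": 0.4},
    {"dx": 0, "dy": 0, "dz": -0.0005, "yaw": -30, "jaw": 0.4},
    {"dx": 0, "dy": 0, "dz": -0.0002, "yaw": -36, "jaw": 0.4},
    {"dx": 0, "dy": 0, "dz": 0.0001, "yaw": -42, "jaw": 0.4},
    {"dx": 0, "dy": 0, "dz": 0.0004, "yaw": -48, "jaw": 0.4},
    {"dx": 0, "dy": 0, "dz": 0.0004, "yaw": -48, "jaw": 0.4}
  ]
}}

```text
clock: 15.55
eef_pos: [584.1, -37.3, 54.3]
tool_rot: [3.139, 0.001, 1.018]
force: [-0.5, -1.0, -1.6]
width: 48.7
gripper_force: 63.1
```

```bash
python3 st.py
```

```text
15.55 [584.1 -37.3  54.3] [1.7986e+02 7.0000e-02 5.8340e+01] [-0.24  0.82  0.42  1.85 -0.56  0.59 -0.03] [-0.5 -1.  -1.6] T [-0.47  0.04  0.03] 48.662648961987664 63.092619533417746
```

Free-turning at 24° past the start (torque about 0.03, rising). I'll continue clockwise, following the thread.

>>> {"api": "arm_command", "payload": {
  "deltas": [
    {"dx": 0, "dy": 0, "dz": 0.0004, "yaw": -6, "jaw": 0.4},
    {"dx": 0, "dy": 0, "dz": 0.0007, "yaw": -12, "jaw": 0.4},
    {"dx": 0, "dy": 0, "dz": 0.001, "yaw": -18, "jaw": 0.4},
    {"dx": 0, "dy": 0, "dz": 0.0014, "yaw": -24, "jaw": 0.4},
    {"dx": 0, "dy": 0, "dz": 0.0017, "yaw": -30, "jaw": 0.4},
    {"dx": 0, "dy": 0, "dz": 0.002, "yaw": -36, "jaw": 0.4},
    {"dx": 0, "dy": 0, "dz": 0.0024, "yaw": -42, "jaw": 0.4},
    {"dx": 0, "dy": 0, "dz": 0.0027, "yaw": -48, "jaw": 0.4},
    {"dx": 0, "dy": 0, "dz": 0.003, "yaw": -54, "jaw": 0.4},
    {"dx": 0, "dy": 0, "dz": 0.0034, "yaw": -60, "jaw": 0.4},
    {"dx": 0, "dy": 0, "dz": 0.0037, "yaw": -66, "jaw": 0.4},
    {"dx": 0, "dy": 0, "dz": 0.004, "yaw": -72, "jaw": 0.4},
    {"dx": 0, "dy": 0, "dz": 0.0044, "yaw": -78, "jaw": 0.4},
    {"dx": 0, "dy": 0, "dz": 0.0047, "yaw": -84, "jaw": 0.4},
    {"dx": 0, "dy": 0, "dz": 0.005, "yaw": -90, "jaw": 0.4},
    {"dx": 0, "dy": 0, "dz": 0.0054, "yaw": -96, "jaw": 0.4},
    {"dx": 0, "dy": 0, "dz": 0.0057, "yaw": -102, "jaw": 0.4},
    {"dx": 0, "dy": 0, "dz": 0.0057, "yaw": -102, "jaw": 0.4}
  ]
}}

```text
clock: 17.35
eef_pos: [583.3, -36.8, 59.8]
tool_rot: [3.14, -0.001, -0.76]
force: [-1.6, -1.6, 0.4]
width: 48.6
gripper_force: 63.3
```

```bash
python3 st.py
```

```text
17.35 [583.3 -36.8  59.8] [ 1.7993e+02 -3.0000e-02 -4.3550e+01] [-0.48  0.96  0.87  1.85 -1.    0.84 -1.41] [-1.6 -1.6  0.4] T [-0.26  0.3   0.01] 48.61377293161576 63.326537028187886
```

>>> {"api": "arm_command", "payload": {
  "deltas": [
    {"dx": 0, "dy": 0, "dz": 0.0004, "yaw": -6, "jaw": 0.4},
    {"dx": 0, "dy": 0, "dz": 0.0008, "yaw": -12, "jaw": 0.4},
    {"dx": 0, "dy": 0, "dz": 0.001, "yaw": -16, "jaw": 0.4},
    {"dx": 0, "dy": 0, "dz": 0.002, "yaw": -16, "jaw": 0.4},
    {"dx": 0, "dy": 0, "dz": 0.003, "yaw": -16, "jaw": 0.4}
  ]
}}

```text
clock: 17.85
eef_pos: [583.1, -36.4, 62.1]
tool_rot: [3.141, 0.0, -1.038]
force: [-0.6, -1.2, -7.0]
width: 48.4
gripper_force: 62.8
```

```bash
python3 st.py
```

```text
17.85 [583.1 -36.4  62.1] [ 1.7995e+02  1.0000e-02 -5.9450e+01] [-0.5   0.98  0.91  1.85 -1.03  0.87 -1.67] [-0.6 -1.2 -7. ] T [-0.48  0.   -0.01] 48.40228677109125 62.77351908618584
```

>>> {"api": "arm_command", "payload": {
  "deltas": [
    {"dx": 0, "dy": 0, "dz": 0.0005, "yaw": -4, "jaw": 0.4},
    {"dx": 0, "dy": 0, "dz": 0.002, "yaw": -4, "jaw": 0.4},
    {"dx": 0, "dy": 0, "dz": 0.003, "yaw": -4, "jaw": 0.4},
    {"dx": 0, "dy": 0, "dz": 0.003, "yaw": -4, "jaw": 0.4}
  ]
}}

```text
clock: 18.25
eef_pos: [583.2, -36.3, 65.7]
tool_rot: [3.141, 0.001, -1.11]
force: [-1.4, -0.9, -5.5]
width: 48.8
gripper_force: 62.8
```

It's free (only the cap's weight on the wrist), so I'll lift it straight up.

>>> {"api": "arm_command", "payload": {
  "deltas": [
    {"dx": 0, "dy": 0, "dz": 0.01, "yaw": 0, "jaw": 0.4},
    {"dx": 0, "dy": 0, "dz": 0.02, "yaw": 0, "jaw": 0.4},
    {"dx": 0, "dy": 0, "dz": 0.035, "yaw": 0, "jaw": 0.4},
    {"dx": 0, "dy": 0, "dz": 0.05, "yaw": 0, "jaw": 0.4},
    {"dx": 0, "dy": 0, "dz": 0.065, "yaw": 0, "jaw": 0.4},
    {"dx": 0, "dy": 0, "dz": 0.08, "yaw": 0, "jaw": 0.4},
    {"dx": 0, "dy": 0, "dz": 0.09, "yaw": 0, "jaw": 0.4},
    {"dx": 0, "dy": 0, "dz": 0.094, "yaw": 0, "jaw": 0.4},
    {"dx": 0, "dy": 0, "dz": 0.094, "yaw": 0, "jaw": 0.4},
    {"dx": 0, "dy": 0, "dz": 0.094, "yaw": 0, "jaw": 0.4},
    {"dx": 0, "dy": 0, "dz": 0.094, "yaw": 0, "jaw": 0.4}
  ]
}}

```text
clock: 19.35
eef_pos: [582.9, -36.3, 159.0]
tool_rot: [3.14, 0.001, -1.112]
force: [0.4, 0.1, -5.6]
width: 48.7
gripper_force: 63.9
```

```bash
python3 st.py; python3 -c "
from h import *
im,d,P=cap('side','s9.png');cv2.imwrite('pics/s9c.png',cv2.resize(im[80:340,150:450],(690,598))[:,:,::-1])"
```

```text
19.35 [582.9 -36.3 159. ] [ 1.7993e+02  4.0000e-02 -6.3700e+01] [-0.56  0.87  1.04  1.79 -0.88  1.03 -1.85] [ 0.4  0.1 -5.6] T [-0.03  0.01 -0.03] 48.659668825592455 63.93523036644492
```

View pics/s9c.png

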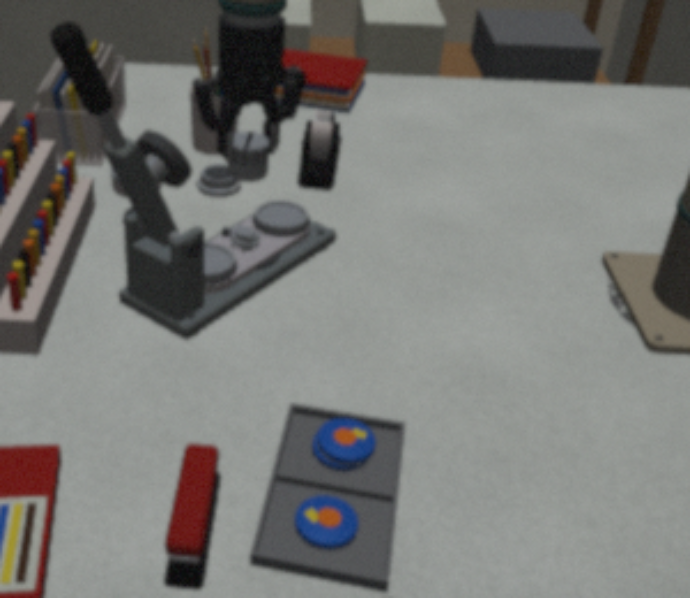

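The side view shows the cap held at (248,155), well above the bare stud at (243,236). The badge lies in its half at (327,521), and everything else is in place.

```bash
python3 -c "
from cell import *
print(finish_job())"
```

```text
the job is handed in; nothing more can be done
None
```

The job is handed in at about 19 s on the robot's clock: the badge lies face up in the empty half of the tray, and the cap (left-hand thread) is off its stud and held in the gripper about 90 mm above the press.

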